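Snap the cap onto a freshly filled soy milk bottle

ROBOT

A 6-joint arm with a two-finger parallel gripper is mounted at the origin on the work surface. World frame = base frame: x ahead of the robot, y to its left, z up, the work surface at z = 0. Lengths are in mm, angles in rad, forces in N, time in s.
With the tool pointing down it reaches from about 275 to 1000 mm from the base axis. Payload 8.4 kg.
Tool frame: the origin (TCP) lies midway between the tips of the shut fingers; the grasp point (between the pads) lies 19 mm behind it; y points along the fingers, z is the direction in which the jaws open and shut, and the axes are right-handed (so a half turn about y gives the same grasp; the last joint's range is limited). The gripper opens to 85 mm and grips with 20 to 120 N. Pads are 22 mm wide; open, the fingers measure 114 mm over their backs; the gripper's body (76 mm by 85 mm) begins 54 mm behind the grasp point. The pads swing forward as they close: fully open they stand 13 mm farther back than shut.
Start: joints at [-1.109, 0.353, 1.633, -0, 1.155, -0.002], TCP at [279.593, -558.977, 231.281] pointing down, gripper open.
Joint ranges: [-2.63, 2.63], [-0.92, 2.1], [0.06, 2.66], [-1.3, 4.44], [0, 2.69], [-3.02, 3.02]. Speed limits (rad/s): [2.22, 2.22, 2.79, 3.14, 3.14, 3.14].

INTERFACE

Orientations are given as [roll, pitch, yaw] about the fixed x, y, z axes, in that order (R = Rz(yaw) Ry(pitch) Rx(roll)).
In Python, from rig import r, imaging gives the robot as it stands. The module is installed in compiled form; this text tells all that it offers.
- The arm moves only by the tool send_rows, never from a script. Its argument "series" is a list of rows, each a list of 6 numbers: the shift along the tool's x, y, z in m, then the turn, a rotation vector about the tool's x, y, z in degrees. In form: [[dx, dy, dz, ax, ay, az], ...]. A call has 1 to 8 rows; each row shifts and turns the commanded pose from where the row before left it, along the tool's axes as they then stand; what a row does not reach is not made up. A row lasts 1/10 s, in which the tool goes at most 50 mm and 8.59 degrees, less where a joint would pass 70% of its speed; a pose out of reach is approached as far as the arm can. A call is refused whole if a number of a shift passes 0.05 or a number of a turn 8.59, either way. A call with a gripper value outside its range is refused whole. "gripper" is the opening, from 0 (shut) to 1 (fully open), set as the call begins (left out, the last holds). The fingers move at their own pace and stop on an object; "squeeze" is the grip in N (left out, the last holds). Time passes only in rows, so rows that do not move let the fingers close. It gives the time, the measured TCP pose, the force and the opening at its end, in the units of the state.
- r.sense(): the state, without advancing time (a new reading comes with each control period).
- imaging.grab_frame(name): name is "scene" or "top" or "wrist"; returns a dict with "frame" (420x560x3 uint8, red, green, blue), "depth" (420x560 float32, mm along the optical axis (not along the pixel's ray), 0 where there is no reading), "intrinsics" (3x3 intrinsics, pixels), "origin" and "rotation" of the camera in the world. Camera axes: x right, y down, z forward; pixel columns grow to the right and rows downward; lengths in mm; the calibration is good to about 2 mm. A picture is of the moment at which its call begins.
- r.sign_off(): hands the job in, once; it reports no verdict.
The state is a dict: "clock": time; "qpos": joint angles; "qvel": joint speeds; "joint_efforts": joint torques, N m; "eef_pos": TCP position; "tcp_rot": TCP orientation; "contact_force": force on the tool from outside, world axes, zero at the start; "wrist_torque": the same for the moment, N m; "opening": opening from 0.0 (shut) to 1.0 (fully open).
Only numpy, scipy, OpenCV 4.12 (cv2) and the standard library are available. Lean on these libraries where they do the work, as an engineer would, in place of code of your own. Each camera call takes 0.05 s, during which the arm holds its last target.

TASK

The soy milk bottle on the counter has just been filled: lift the funnel out of its neck and stand it, spout down, in the steel drip cup, then let it go. Then take the red push-on cap from the white board, set it on the bottle's mouth and press it straight down until it snaps fully home; carry on pressing after the click and finish like that, still pushing the cap down firmly and not letting go. Keep the bottle standing upright and leave the capped bottle, the sealed cup and the milk carton where they are.

Things in the scene. Friction and masses are not known exactly. Their poses are not given: they have to be found in the camera images.
- funnel_center (a point): Bright metal funnel (75 g), standing at first spout down in the open bottle. Point on its axis at mid-height of its upright collar, the part to grip: 62 mm outside diameter, 11 mm above to 11 mm below this point (rim 2 mm more), wall 2.5 mm; z up, round about z. Point is 34 mm above the bottle's rim in the bottle, 19 mm above the cup's rim in the drip cup.
- funnel_tip (a point): End of the funnel's spout, on its axis, 79 mm below funnel_center. The spout is 44 mm long, 23 mm across its air ribs, tapering to 13 mm at this end; above it a cone widens over 24 mm to the collar.
- bottle_mouth (a point): Cream plastic bottle with an orange band, loose, full, 0.56 kg, the one without a cap; round, 72 mm diameter, 164 mm tall. Point: centre of its mouth, level with the rim, z up. Neck 32 mm outside, bore 25 mm; the shoulder starts 30 mm below the rim and is as wide as the cap 38 mm below it.
- bottle_bead (a point): Centre of the springy snap bead, 39 mm across, round the open bottle's neck 9 mm below the rim. Up to about 12 N straight down (less if one edge goes first) pushes the cap's lip over it; then the resistance drops and the cap jumps some 9 mm down to its stop on the rim.
- cap_center (a point): Red push-on cap, loose, 14 g, lying open side down on the white board: 46 mm diameter, 20 mm tall, flat top. Point: its centre, half-way up, z to its top. Loosely set on the bottle this point is 2.5 mm above the rim; fully home it is 7 mm below the rim.
- cap_lip (a point): Centre of the cap's open lower edge, 10 mm below cap_center. Lip 36 mm inside diameter. Inside is a tapered plug, 16 mm across at its end 7.5 mm above this edge, 23 mm further up, that guides the cap into the bottle's bore. Fully home this edge is 17 mm below the rim.
- dripcup_rim (a point): Plain steel drip cup, loose, 0.22 kg, 56 mm diameter, 82 mm tall, straight wall (opening about 49 mm). Point: centre of its mouth at rim height, z up.
- board: White plastic cutting board on which the cap lies, fixed, 150 x 110 x 12 mm; origin at the centre of its underside on the counter, x along its long side.
- capped: Bystander: a full bottle of the same kind with its red cap already on, 72 mm diameter, 167 mm tall; origin at the centre of its base.
- soycup: Bystander: sealed cup of soy milk, 79 mm across the rim, 102 mm tall, cream with a brown film lid; origin at the centre of its base.
- carton: Bystander: small red and white gable-top milk carton, 57 x 57 mm, 118 mm tall; origin at the centre of its base.
There are look-alikes about, which are no part of the job. There is more than one size of the part that bears cap_center; the job needs the larger.

How it is judged:
By the outcome, as a careful person would: the job done as asked, in the order asked, and still so for the second after the job is handed in, while the arm keeps its last pose, push and grip.
It also fails if it takes over 69 s, if anything falls off the work surface, if the arm or the gripper's body presses on something with over 40 N, if the wrist force passes 120 N, or if a joint passes its speed limit or range.

## Working session

There is one attempt and no reset: what is moved stays moved. The work goes in short steps, Python scripts to look and compute and a tool call to move; the robot and the scene stay as the last step left them, time stands still between calls to the robot, and variables do not carry over. Pictures are saved under pics/ and viewed, and the job is handed in when it is done.

Besides the shell and the picture viewer there is one more tool, called after "Emit:" by a JSON object that holds its "name" and its "arguments". send_rows: Moves the arm, as the interface text tells. Its arguments: {"type":"object","properties":{"series":{"type":"array","items":{"type":"array","items":{"type":"number"}}},"gripper":{"type":"number"},"squeeze":{"type":"number"}},"required":["series"]}

```bash
mkdir -p pics; cat > h.py <<'E'
import numpy as np, cv2
from rig import r, imaging
def grab(name,tag):
    f=imaging.grab_frame(name); np.savez('pics/%s.npz'%tag,**{k:np.array(v) for k,v in f.items()})
    cv2.imwrite('pics/%s.png'%tag,f['frame'][:,:,::-1]); return f
def load(tag): return dict(np.load('pics/%s.npz'%tag))
def cloud(f):
    K=f['intrinsics'];d=f['depth'];v,u=np.mgrid[:d.shape[0],:d.shape[1]]
    p=np.stack([(u-K[0,2])/K[0,0]*d,(v-K[1,2])/K[1,1]*d,d],-1)
    return p@np.array(f['rotation']).T+np.array(f['origin'])
def ray_z(f,u,v,z):
    K=f['intrinsics'];d=f['rotation']@np.array([(u-K[0,2])/K[0,0],(v-K[1,2])/K[1,1],1]);o=f['origin']
    return o+d*(z-o[2])/d[2]
def crop(f,u0,v0,u1,v1,s,tag):
    im=f['frame'][v0:v1,u0:u1,::-1]; cv2.imwrite('pics/%s.png'%tag,cv2.resize(im,None,fx=s,fy=s,interpolation=cv2.INTER_CUBIC))
E
python3 - <<'E'
from h import *
s=r.sense(); print(s)
for n in ['scene','top']:
    f=grab(n,n+'0'); print(n,f['origin'],f['rotation'],f['intrinsics'])
E
```

```text
{'clock': 0.0, 'qpos': array([-1.10939935e+00,  3.53637436e-01,  1.63415975e+00, -1.90990189e-06,
        1.15518756e+00, -2.42440760e-03]), 'qvel': array([ 0.00022556,  0.00034479,  0.00012807, -0.00064104, -0.00111089,
        0.00087374]), 'joint_efforts': array([-3.68285109e-04, -6.05257559e+01, -3.42063260e+01, -6.59568127e-05,
        9.59810510e-03,  7.72760177e-05]), 'eef_pos': array([ 279.37485824, -558.53985757,  230.5574094 ]), 'tcp_rot': array([-1.57218842e+00,  1.62875538e-06, -2.67777050e+00]), 'contact_force': array([-0.02098722, -0.46171675, -0.53324305]), 'wrist_torque': array([ 0.00241508, -0.04204436,  0.04039872]), 'opening': 0.9995693536016574}
scene [ 908.86416057  590.72145357 1064.48333741] [-2.56817629 -0.00516013  2.6371833 ] [[519.64067378   0.         275.38704609]
 [  0.         519.64067378 204.21711047]
 [  0.           0.           1.        ]]
top [ 460.11110753   73.39446968 1455.91801302] [-3.02402216  0.00327163 -1.57528556] [[492.81057453   0.         278.09623543]
 [  0.         492.81057453 212.69204589]
 [  0.           0.           1.        ]]
```

```bash
sed -i "s/^def cloud/from scipy.spatial.transform import Rotation as Ro\ndef fix(f):\n    f['rotation']=Ro.from_euler('xyz',f['rotation']).as_matrix(); return f\ndef cloud/; s/f=imaging.grab_frame(name);/f=fix(imaging.grab_frame(name));/" h.py
python3 - <<'E'
from h import *
for n in ['scene','top']:
    f=grab(n,n+'0'); p=cloud(f)
    # ground check
    print(n,np.median(p[...,2][f['depth']>0]))
E
```

```text
scene -0.3687518948750039
top -1.1394354222985612
```

View pics/scene0.png

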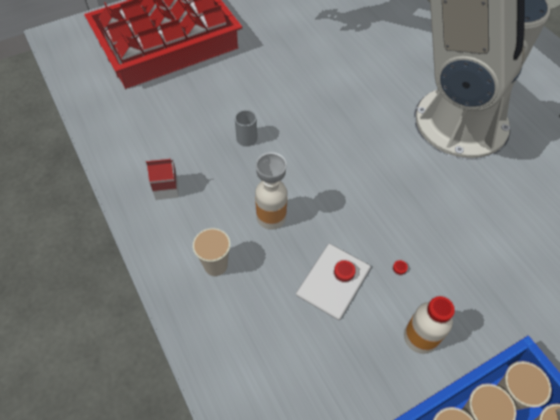

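View pics/top0.png

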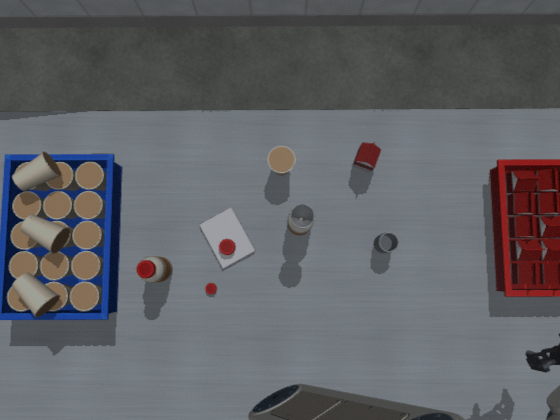

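```bash
python3 - <<'E'
from h import *
a=load('scene0');b=load('top0')
for t in (a,b): pass
crop(b,190,190,410,310,3.6,'t_c'); crop(a,215,100,435,300,3.6,'s_c')
for n,f in (('scene',a),('top',b)):
    p=cloud(f); im=f['frame'].astype(int)
    red=(im[...,0]>120)&(im[...,1]<60)&(im[...,2]<60)
    nn,lab,st,c=cv2.connectedComponentsWithStats(red.astype(np.uint8))
    for i in range(1,nn):
        if 15<st[i,4]<1500:
            q=p[lab==i]; zt=np.percentile(q[:,2],90); k=q[q[:,2]>zt-4]
            print(n,'red',c[i].round(1),st[i,4],k.mean(0).round(1),np.ptp(k,axis=0).round(1))
def box(f,u0,v0,u1,v1,zlo,zhi):
    p=cloud(f)[v0:v1,u0:u1].reshape(-1,3); k=p[(p[:,2]>zlo)&(p[:,2]<zhi)]
    c,rad=cv2.minEnclosingCircle(k[:,:2].astype(np.float32)); return len(k),np.round(c,1),round(rad,1),k.mean(0).round(1)
print('funnel top',box(b,270,190,330,250,195,218)); print('funnel sc',box(a,240,140,300,190,195,218))
print('cup top',box(b,365,225,405,260,74,90)); print('cup sc',box(a,225,100,265,155,74,90))
for nm,bb in (('soy',(260,140,300,180)),('carton',(345,135,390,175)),('capped',(130,250,180,290))):
    print(nm,box(b,*bb,90,230))
E
```

```text
scene red [138.3   8.6] 282 [ 627.  -735.2  108.2] [102.5  81.8  25.1]
scene red [168.1   1.8] 36 [ 529.3 -724.6  100.6] [ 7.2 13.1  6.7]
scene red [177.4   9.7] 150 [ 531.2 -637.4  140.5] [ 395.  1292.2  957.3]
scene red [148.   21.4] 350 [ 621.2 -640.2  132.5] [ 331.  1290.1  958.6]
scene red [178.4  28.9] 369 [ 555.6 -593.8  116.2] [ 394.3 1222.8  960.2]
scene red [120.9  38.1] 388 [ 718.5 -579.3  151.3] [ 224.2 1268.   956.8]
scene red [150.9  39.9] 229 [ 647.8 -584.   120.6] [ 291.  1199.7  961. ]
scene red [159.9 171.3] 317 [ 791.  -163.8  111.8] [142.6 775.6 966.9]
scene red [399.9 267.2] 132 [412.2 279.2  14.6] [27.9 28.4  5.7]
scene red [344.3 270.5] 278 [534.  234.2  37.4] [ 397.8  377.9 1034.3]
scene red [441.  308.5] 459 [468.2 428.5 167.5] [42.8 43.2  6.4]
top red [515.5 225.4] 1278 [ 584.3 -579.1   97.7] [ 378.   790.9 1370.7]
top red [226.4 246.3] 86 [531.  222.   66.6] [  89.4  172.1 1423.7]
top red [144.4 268.5] 108 [468.3 425.  167.5] [41.3 40.1  7.8]
top red [210.8 287.9] 48 [410.1 272.3  15.8] [28.7 26.1  7.5]
top red [557.  292.8] 29 [ 396.9 -686.4   87.3] [13.6 13.3  5.8]
funnel top (112, array([600.6,  14.9]), 32.1, array([604.4,  15.3, 207.3]))
funnel sc (316, array([599.8,  18.8]), 33.2, array([599. ,  18.5, 204.1]))
cup top (81, array([ 540.3, -230.8]), 28.2, array([ 539.8, -230.1,   80.5]))
cup sc (141, array([ 540. , -225.8]), 29.8, array([ 540.2, -225.2,   79.4]))
soy (608, array([772.4,  66.8]), 40.4, array([772. ,  67.2, 101. ]))
carton (229, array([ 788. , -181.6]), 31.3, array([ 788.8, -180.2,   99.3]))
capped (594, array([467.9, 422.8]), 36.4, array([467.5, 414.3, 139.5]))
```

View pics/t_c.png

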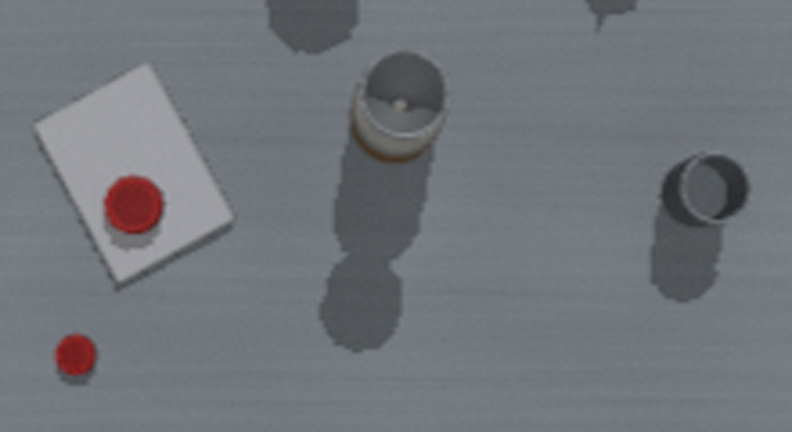

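View pics/s_c.png

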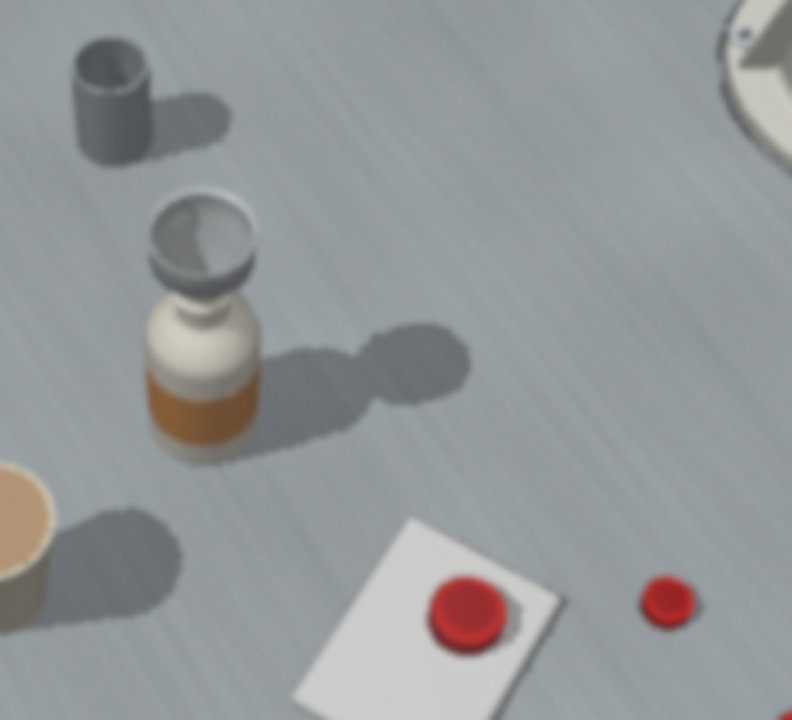

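```bash
python3 - <<'E'
from h import *
a=load('scene0');b=load('top0')
for n,t,s,z in (('funnel',(404.5,94),(203,240),211),('cup',(714.5,189),(112,67),82),('cap',(133,205),(468,610),32),('small',(76,354),(668,600),16)):
    T=ray_z(b,t[0]/3.6+190-.4,t[1]/3.6+190-.4,z); S=ray_z(a,s[0]/3.6+215-.4,s[1]/3.6+100-.4,z)
    print(n,T.round(1),S.round(1))
def c(f,u0,v0,u1,v1,zlo,zhi):
    p=cloud(f)[v0:v1,u0:u1].reshape(-1,3); k=p[(p[:,2]>zlo)&(p[:,2]<zhi)]
    cc,rad=cv2.minEnclosingCircle(k[:,:2].astype(np.float32)); return len(k),np.round(cc,1),round(rad,1)
print('cap',c(b,210,230,245,265,25,40),c(a,325,250,365,290,25,40)); print('small',c(b,200,280,222,298,9,30),c(a,385,255,415,280,9,30))
w=grab('wrist','w0'); print(w['origin'],w['rotation'],w['intrinsics'][0,0])
s=r.sense(); print(s['eef_pos'],Ro.from_euler('xyz',s['tcp_rot']).as_matrix().round(3))
E
```

```text
funnel [599.2  16.2 211. ] [601.7  24.8 211. ]
cup [ 538.4 -228.8   82. ] [ 538.7 -224.    82. ]
cap [530.6 226.6  32. ] [530.7 230.4  32. ]
small [412.1 273.2  16. ] [412.2 278.8  16. ]
cap (204, array([531.8, 225.9]), 23.5) (349, array([530.5, 230.7]), 24.6)
small (95, array([411.5, 273.1]), 16.5) (152, array([410.2, 278.2]), 16.3)
[ 351.90514332 -522.58619439  373.41387368] [[ 4.46473203e-01 -8.50352769e-01 -2.78499278e-01]
 [-8.94796937e-01 -4.24418047e-01 -1.38592075e-01]
 [-3.47964616e-04  3.11077948e-01 -9.50384338e-01]] 301.94133968014916
[ 279.52635045 -558.81286489  230.95759013] [[-0.894 -0.     0.447]
 [-0.447  0.001 -0.894]
 [ 0.    -1.    -0.001]]
```

View pics/w0.png

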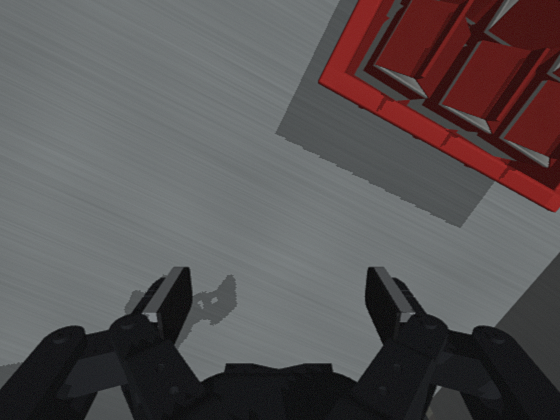

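```bash
cat >> h.py <<'E'
def Rdown(yawdeg): # yaw of q1-like angle: tool z (jaw) heading
    a=np.radians(yawdeg); z=np.array([np.cos(a),np.sin(a),0]); y=np.array([0,0,-1.]); return np.stack([np.cross(y,z),y,z],1)
def plan(target,yawdeg,n,start=None):
    s=r.sense(); P=np.array(s['eef_pos']) ; R=Ro.from_euler('xyz',s['tcp_rot']).as_matrix()
    T=np.array(target,float); RT=Rdown(yawdeg); rv=Ro.from_matrix(R.T@RT).as_rotvec()
    out=[];N=n
    for i in range(n):
        d=(R.T@((T-P)/(n-i)))/1000; d=d.round(4); w=np.degrees(Ro.from_matrix(R.T@RT).as_rotvec()/(n-i)).round(2)
        out.append([float(x) for x in list(d)+list(w)]); P=P+R@d*1000; R=R@Ro.from_rotvec(np.radians(w)).as_matrix()
    for k in range(0,n,8): print(out[k:k+8])
    print('end',P.round(1))
def st():
    s=r.sense(); print(round(s['clock'],2),s['eef_pos'].round(1),s['tcp_rot'].round(4),s['contact_force'].round(1),round(s['opening'],3),s['qpos'].round(2))
E
python3 -c "
from h import *
plan([600,18.5,300],0,16)"
```

```text
[[-0.0341, -0.0043, -0.0233, 0.0, -3.96, -0.0], [-0.0356, -0.0043, -0.0209, 0.0, -3.96, -0.0], [-0.0369, -0.0043, -0.0184, 0.0, -3.96, -0.0], [-0.0381, -0.0043, -0.0158, 0.0, -3.96, -0.0], [-0.0391, -0.0043, -0.0131, 0.0, -3.97, -0.0], [-0.0399, -0.0043, -0.0104, 0.0, -3.96, -0.0], [-0.0406, -0.0043, -0.0076, 0.0, -3.97, -0.0], [-0.041, -0.0043, -0.0048, 0.0, -3.96, -0.0]]
[[-0.0412, -0.0043, -0.0019, 0.0, -3.97, -0.0], [-0.0413, -0.0043, 0.0009, 0.0, -3.96, -0.0], [-0.0411, -0.0043, 0.0038, 0.0, -3.97, -0.0], [-0.0407, -0.0043, 0.0066, 0.0, -3.96, -0.01], [-0.0402, -0.0043, 0.0094, 0.01, -3.97, -0.0], [-0.0395, -0.0043, 0.0122, 0.0, -3.96, -0.01], [-0.0385, -0.0043, 0.0148, 0.01, -3.97, -0.0], [-0.0374, -0.0044, 0.0175, 0.0, -3.96, -0.01]]
end [600.   18.5 300. ]
```

Emit:
{"name": "send_rows", "arguments": {"series": [[-0.034, -0.004, -0.023, 0, -4, 0], [-0.036, -0.004, -0.021, 0, -4, 0], [-0.037, -0.004, -0.018, 0, -4, 0], [-0.038, -0.004, -0.016, 0, -4, 0], [-0.039, -0.004, -0.013, 0, -4, 0], [-0.04, -0.004, -0.01, 0, -4, 0], [-0.041, -0.004, -0.008, 0, -4, 0], [-0.041, -0.004, -0.005, 0, -4, 0]], "gripper": 1}}

```text
clock: 1.05
eef_pos: [440.2, -268.3, 263.5]
tcp_rot: [-1.571, 0.0, -2.117]
contact_force: [-0.3, -0.4, -1.1]
opening: 0.995
```

```bash
python3 -c "
from h import *
st(); plan([600,18.5,300],0,8)"
```

```text
1.05 [ 440.2 -268.3  263.5] [-1.5706  0.     -2.1165] [-0.3 -0.4 -1.1] 0.995 [-0.55  0.15  1.83  0.    1.16 -0.  ]
[[-0.041, -0.0046, -0.0015, -0.0, -3.91, 0.0], [-0.041, -0.0046, 0.0013, -0.0, -3.91, 0.0], [-0.0408, -0.0045, 0.004, -0.0, -3.91, 0.0], [-0.0405, -0.0046, 0.0068, -0.0, -3.91, 0.0], [-0.0399, -0.0045, 0.0096, -0.0, -3.91, 0.0], [-0.0392, -0.0046, 0.0123, -0.0, -3.91, 0.0], [-0.0382, -0.0045, 0.0149, -0.01, -3.9, 0.0], [-0.0371, -0.0046, 0.0175, -0.0, -3.91, 0.0]]
end [600.   18.5 300. ]
```

Emit:
{"name": "send_rows", "arguments": {"series": [[-0.041, -0.0046, -0.0015, 0, -3.9, 0], [-0.041, -0.0046, 0.001, 0, -3.9, 0], [-0.041, -0.0046, 0.004, 0, -3.9, 0], [-0.0405, -0.0046, 0.007, 0, -3.9, 0], [-0.04, -0.0046, 0.0095, 0, -3.9, 0], [-0.039, -0.0046, 0.0123, 0, -3.9, 0], [-0.038, -0.0046, 0.015, 0, -3.9, 0], [-0.037, -0.0046, 0.0175, 0, -3.9, 0]]}}

```text
clock: 1.85
eef_pos: [601.0, 17.9, 300.3]
tcp_rot: [-1.571, -0.0, -1.572]
contact_force: [-0.4, -0.0, 0.6]
opening: 0.998
```

```bash
python3 -c "
from h import *
st(); w=grab('wrist','w1'); p=cloud(w).reshape(-1,3); k=p[(p[:,2]>200)&(p[:,2]<216)&(abs(p[:,0]-600)<60)&(abs(p[:,1]-18)<60)]
c,rad=cv2.minEnclosingCircle(k[:,:2].astype(np.float32)); print(len(k),c,rad,k[:,2].max()); st()"
```

```text
1.85 [601.   17.9 300.3] [-1.5707 -0.     -1.5718] [-0.4 -0.   0.6] 0.998 [ 0.03  0.26  1.61 -0.    1.27  0.03]
1223 (600.9500732421875, 18.278730392456055) 32.220794677734375 211.13814901170937
1.9 [603.9  22.6 301. ] [-1.5677  0.0032 -1.5662] [2.1 2.9 1.3] 0.999 [0.03 0.26 1.6  0.   1.27 0.03]
```

View pics/w1.png

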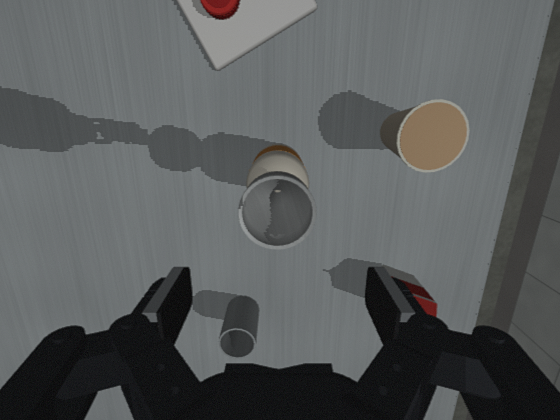

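Emit:
{"name": "send_rows", "arguments": {"series": [[0, 0, 0, 0, 0, 0], [0, 0, 0, 0, 0, 0]]}}

```text
clock: 2.1
eef_pos: [599.9, 16.0, 299.7]
tcp_rot: [-1.572, -0.0, -1.575]
contact_force: [-0.8, 0.1, 0.4]
opening: 1.0
```

```bash
cat >> h.py <<'E'
def circ(f,zlo,zhi,x,y,h=60):
    p=cloud(f).reshape(-1,3); k=p[(p[:,2]>zlo)&(p[:,2]<zhi)&(abs(p[:,0]-x)<h)&(abs(p[:,1]-y)<h)]
    c,rad=cv2.minEnclosingCircle(k[:,:2].astype(np.float32)); print(len(k),np.round(c,1),round(rad,1),k[:,2].max().round(1))
E
python3 -c "
from h import *
st(); w=grab('wrist','w2'); circ(w,200,216,600,18);circ(w,205,214,600,18);circ(w,75,88,538,-227,45); st()
f=w
for u,v in ((279,270),(183,300),(375,300),(150,318)):
  print(u,v,cloud(w)[v,u].round(1))
crop(w,150,150,420,350,3,'w2c')"
```

```text
2.1 [599.9  16.  299.7] [-1.5718e+00 -4.0000e-04 -1.5748e+00] [-0.8  0.1  0.4] 1.0 [ 0.02  0.26  1.61 -0.    1.27  0.03]
1224 [600.8  18.1] 32.4 210.9
1016 [600.8  18.1] 32.4 210.9
410 [ 541.2 -227.4] 28.4 83.2
2.15 [599.8  15.5 299.8] [-1.5717e+00 -4.0000e-04 -1.5756e+00] [-0.1  0.4 -0.1] 0.996 [ 0.02  0.26  1.61 -0.    1.27  0.03]
279 270 [ 601.4 -153.9   -0. ]
183 300 [558.1  16.3 326.6]
375 300 [643.5  16.8 328. ]
150 318 [553.9  24.9 349.9]
```

View pics/w2c.png

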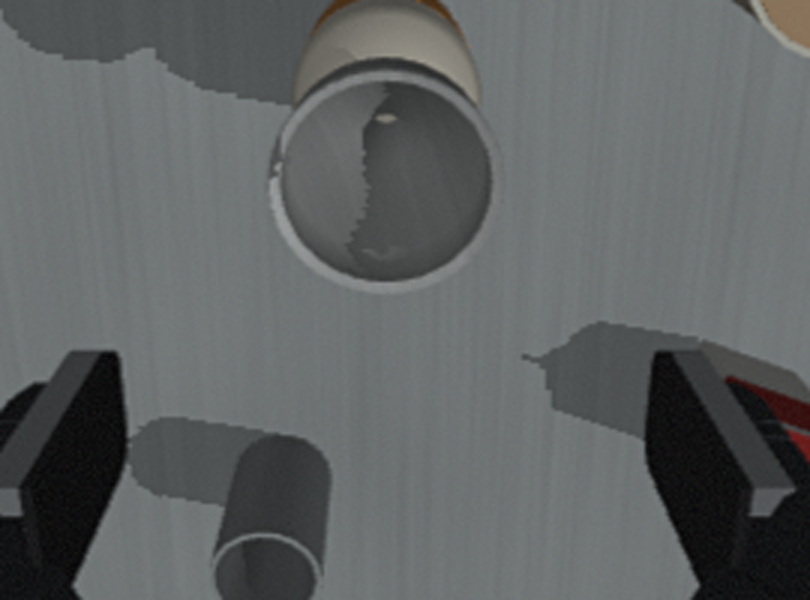

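Emit:
{"name": "send_rows", "arguments": {"series": [[-0.002, 0.02, 0.0005, 0, 0.2, 0], [0, 0.025, 0, 0, 0, 0], [0, 0.025, 0, 0, 0, 0], [0, 0.025, 0, 0, 0, 0], [0, 0.02, 0, 0, 0, 0], [0, 0.0125, 0, 0, 0, 0], [0, 0, 0, 0, 0, 0]]}}

```text
clock: 2.85
eef_pos: [599.5, 17.2, 171.1]
tcp_rot: [-1.574, -0.0, -1.58]
contact_force: [0.6, -0.0, -0.2]
opening: 0.997
```

```bash
python3 -c "
from h import *
st(); w=grab('wrist','w3'); circ(w,205,216,600,18,40); st()
for v,u in ((290,183),(290,375),(330,183),(330,375)): print(cloud(w)[v,u].round(1))"
```

```text
2.85 [599.5  17.2 171.1] [-1.5739e+00 -2.0000e-04 -1.5798e+00] [ 0.6 -0.  -0.2] 0.997 [ 0.03  0.38  1.74 -0.    1.02  0.04]
3659 [600.7  18.5] 32.4 210.9
2.9 [600.5  17.5 172.4] [-1.5719e+00 -1.0000e-04 -1.5794e+00] [-0.1  0.2  0.6] 1.0 [ 0.03  0.38  1.74 -0.    1.02  0.04]
[557.7  21.7 196.3]
[643.2  22.  197.9]
[ 477.9 -164.8   -1.2]
[ 720.  -165.9   -0. ]
```

View pics/w3.png

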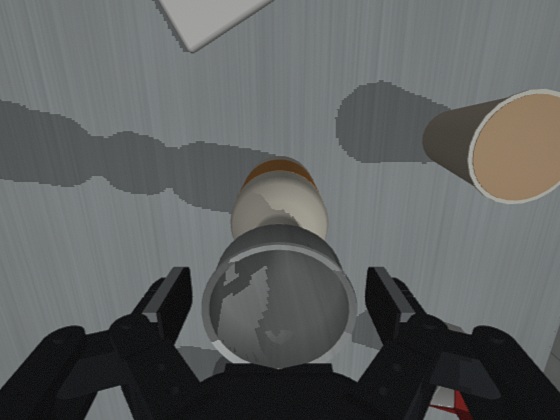

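Emit:
{"name": "send_rows", "arguments": {"series": [[0, 0, 0, 0, 0, 0], [0, 0, 0, 0, 0, 0], [0, 0, 0, 0, 0, 0], [0, 0, 0, 0, 0, 0], [0, 0, 0, 0, 0, 0], [0, 0, 0, 0, 0, 0]], "gripper": 0.6, "squeeze": 35}}

```text
clock: 3.5
eef_pos: [601.3, 18.3, 173.5]
tcp_rot: [-1.57, -0.0, -1.578]
contact_force: [-1.6, 0.1, 6.4]
opening: 0.715
```

Emit:
{"name": "send_rows", "arguments": {"series": [[0, -0.004, 0, 0, 0, 0], [0, -0.01, 0, 0, 0, 0], [0, -0.012, 0, 0, 0, 0], [0, -0.015, 0, 0, 0, 0], [0, -0.02, 0, 0, 0, 0], [0, -0.02, 0, 0, 0, 0], [0, -0.015, 0, 0, 0, 0], [0, 0, 0, 0, 0, 0]]}}

```text
clock: 4.3
eef_pos: [602.3, 18.3, 271.7]
tcp_rot: [-1.566, 0.0, -1.578]
contact_force: [0.1, -0.1, -1.0]
opening: 0.722
```

```bash
python3 -c "
from h import *
w=grab('wrist','w4'); s=grab('scene','s4'); crop(s,170,60,370,260,3,'s4c'); crop(w,150,150,420,350,3,'w4c');st()"
```

```text
4.4 [600.9  18.2 268.7] [-1.5703  0.     -1.5783] [-0.8 -0.2 -0.2] 0.72 [ 0.03  0.28  1.65 -0.    1.21  0.04]
```

View pics/s4c.png

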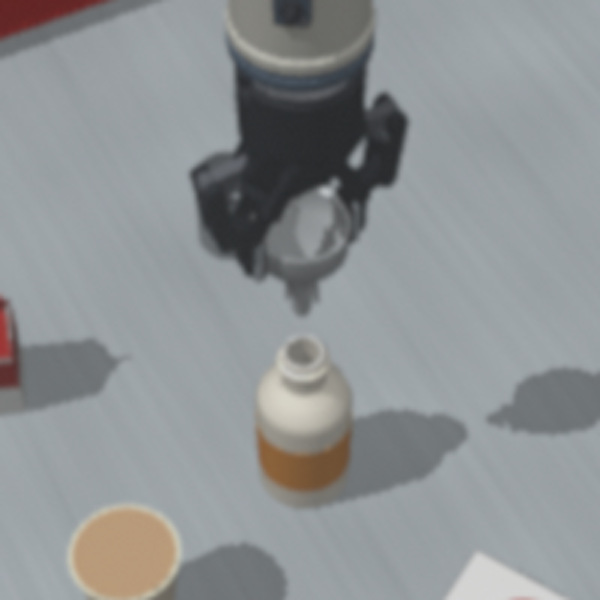

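View pics/w4.png

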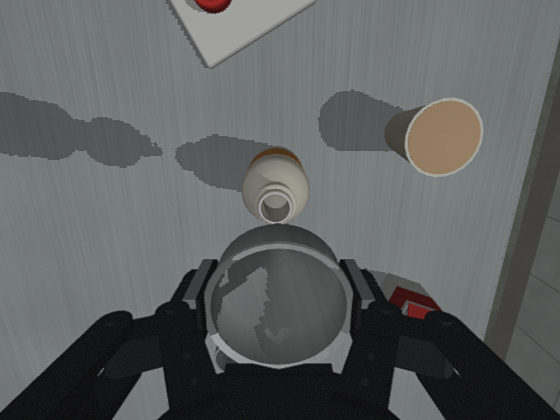

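```bash
python3 -c "
from h import *
w=load('w4'); print(ray_z(w,275.5,206.5,164)); circ(w,158,170,600,18,25); circ(load('s4'),158,170,600,18,25)
plan([540,-320,268],0,8)"
```

```text
[601.44848217  19.43225603 164.        ]
468 [601.6  18.8] 18.1 165.9
99 [599.9  20.9] 18.3 166.9
[[0.0423, 0.0001, -0.0073, -0.0, -0.05, -0.0], [0.0423, 0.0001, -0.0073, -0.0, -0.05, -0.0], [0.0423, 0.0001, -0.0074, -0.0, -0.05, -0.0], [0.0423, 0.0001, -0.0074, -0.01, -0.06, -0.0], [0.0423, 0.0001, -0.0075, -0.0, -0.05, -0.0], [0.0423, 0.0001, -0.0075, -0.01, -0.06, -0.0], [0.0423, 0.0001, -0.0075, -0.0, -0.05, -0.0], [0.0424, 0.0, -0.0075, -0.01, -0.06, -0.0]]
end [ 540. -320.  268.]
```

Emit:
{"name": "send_rows", "arguments": {"series": [[0.03, 0, -0.0055, 0, -0.05, 0], [0.045, 0, -0.008, 0, -0.05, 0], [0.048, 0, -0.008, 0, -0.05, 0], [0.048, 0, -0.008, 0, -0.05, 0], [0.048, 0, -0.008, 0, -0.05, 0], [0.048, 0, -0.008, 0, -0.05, 0], [0.045, 0, -0.008, 0, -0.05, 0], [0.026, 0, -0.0055, 0, -0.05, 0]]}}

```text
clock: 5.2
eef_pos: [538.9, -322.4, 267.1]
tcp_rot: [-1.573, 0.0, -1.573]
contact_force: [1.0, 0.4, -0.3]
opening: 0.718
```

Emit:
{"name": "send_rows", "arguments": {"series": [[0, 0, 0, 0, 0, 0], [0, 0, 0, 0, 0, 0], [0, 0, 0, 0, 0, 0]]}}

```text
clock: 5.5
eef_pos: [540.3, -318.4, 267.8]
tcp_rot: [-1.572, 0.001, -1.571]
contact_force: [-0.2, -0.3, -0.7]
opening: 0.717
```

```bash
python3 -c "
from h import *
st();w=grab('wrist','w5'); circ(w,74,88,540,-227,45); st(); crop(w,150,130,420,330,3,'w5c')"
```

```text
5.5 [ 540.3 -318.4  267.8] [-1.5718e+00  1.1000e-03 -1.5707e+00] [-0.2 -0.3 -0.7] 0.717 [-0.54  0.33  1.59  0.    1.23 -0.54]
576 [ 540.8 -227.9] 27.8 83.8
5.55 [ 540.5 -318.3  268.1] [-1.5716e+00  8.0000e-04 -1.5702e+00] [ 0.6  0.4 -0.8] 0.719 [-0.53  0.33  1.59  0.    1.23 -0.54]
```

View pics/w5c.png

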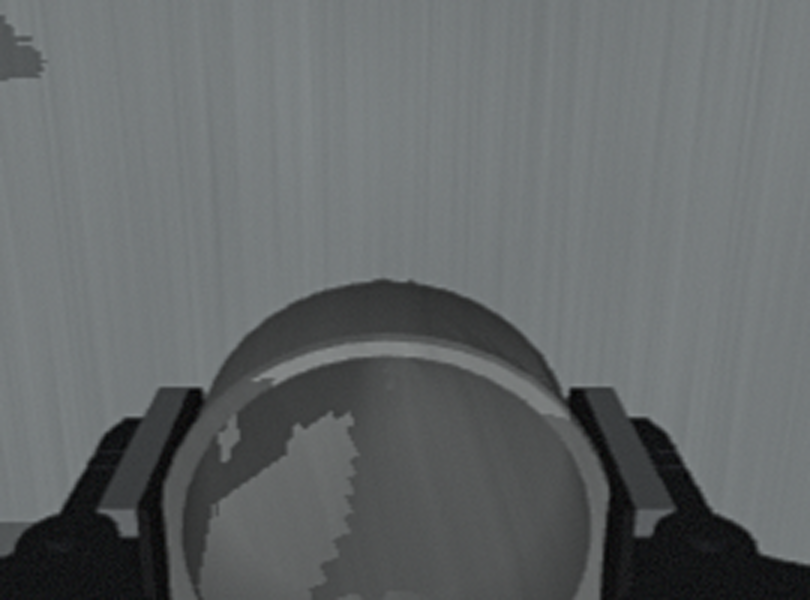

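View pics/w5.png

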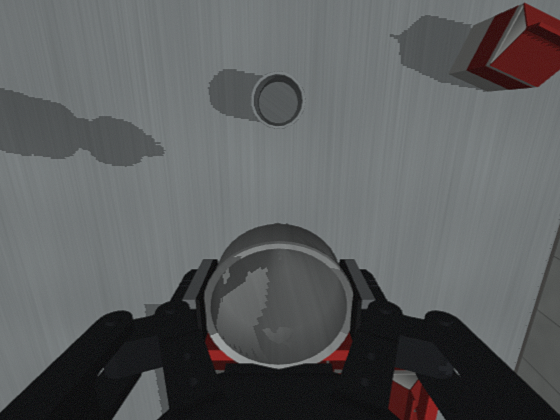

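```bash
python3 -c "
from h import *
w=load('w5'); p=cloud(w)
# funnel rim in wrist frame
q=p.reshape(-1,3); k=q[(q[:,2]>285)&(q[:,2]<312)&(abs(q[:,0]-540)<29)&(abs(q[:,1]+318)<34)]
print(k.max(0),k.min(0),np.percentile(k[:,2],[50,90,99]))
plan([540.8,-228,165],0,6)"
```

```text
[ 568.99696842 -285.95376463  305.25382707] [ 511.00073513 -349.60790825  285.00293943] [297.20852394 302.97110742 303.96295255]
[[-0.015, 0.0172, 0.0001, 0.01, 0.01, -0.01], [-0.015, 0.0172, 0.0001, 0.01, 0.01, -0.01], [-0.015, 0.0172, 0.0, 0.01, 0.0, -0.01], [-0.0151, 0.0172, 0.0, 0.0, 0.01, -0.0], [-0.0151, 0.0171, 0.0001, 0.01, 0.0, -0.01], [-0.015, 0.0172, 0.0, 0.0, 0.01, -0.0]]
end [ 540.8 -228.   165. ]
```

```bash
python3 -c "
from h import *
w=load('w5')
for z in (304.5,306):
  for u,v in ((279,243),(279,367),(204,302),(354,302)): print(z,u,v,ray_z(w,u,v,z)[:2].round(1))
for u,v in ((277,74),(277,128),(251,101),(303,101)): print(u,v,ray_z(w,u,v,82)[:2].round(1))
"
```

```text
304.5 279 243 [ 541.4 -286.1]
304.5 279 367 [ 541.4 -346.4]
304.5 204 302 [ 510.6 -312.5]
304.5 354 302 [ 572.2 -312.6]
306 279 243 [ 541.4 -285.4]
306 279 367 [ 541.4 -344.9]
306 204 302 [ 511.1 -311.5]
306 354 302 [ 571.8 -311.6]
277 74 [ 540.1 -203.2]
277 128 [ 540.  -255.3]
251 101 [ 513.4 -228.5]
303 101 [ 566.7 -228.6]
```

Emit:
{"name": "send_rows", "arguments": {"series": [[-0.02, 0.015, 0, 0, 0, 0], [-0.03, 0.025, -0.0005, 0, 0, 0], [-0.025, 0.025, 0, 0, 0, 0], [-0.013, 0.025, 0, 0, 0, 0], [0, 0.02, 0, 0, 0, 0], [0, 0.003, 0, 0, 0, 0], [0, 0, 0, 0, 0, 0]]}}

```text
clock: 6.25
eef_pos: [540.1, -230.7, 155.5]
tcp_rot: [-1.571, 0.0, -1.57]
contact_force: [0.2, -1.3, -0.9]
opening: 0.716
```

```bash
python3 -c "
from h import *
st();s=grab('scene','s6'); crop(s,190,60,330,200,4,'s6c');t=grab('top','t6'); crop(t,330,190,450,290,5,'t6c')"
```

```text
6.25 [ 540.1 -230.7  155.5] [-1.5715e+00  3.0000e-04 -1.5700e+00] [ 0.2 -1.3 -0.9] 0.716 [-0.41  0.38  1.78  0.    0.98 -0.41]
```

View pics/s6c.png

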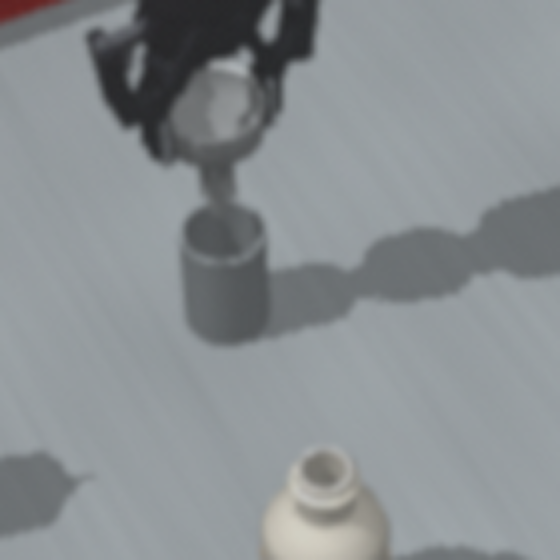

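Emit:
{"name": "send_rows", "arguments": {"series": [[0, 0.015, 0, 0, 0, 0], [0, 0.02, 0, 0, 0, 0], [0, 0.02, 0, 0, 0, 0], [0, 0.011, 0, 0, 0, 0], [0, 0.004, 0, 0, 0, 0], [0, 0.002, 0, 0, 0, 0], [0, 0, 0, 0, 0, 0]]}}

```text
clock: 7.05
eef_pos: [540.3, -231.7, 84.0]
tcp_rot: [-1.57, -0.0, -1.571]
contact_force: [-0.0, 0.2, -0.4]
opening: 0.721
```

Emit:
{"name": "send_rows", "arguments": {"series": [[-0.001, 0.002, 0, 0, 0, 0], [0, 0.002, 0, 0, 0, 0], [0, 0.001, 0, 0, 0, 0], [0, 0, 0, 0, 0, 0]]}}

```text
clock: 7.45
eef_pos: [539.9, -230.4, 78.6]
tcp_rot: [-1.571, 0.0, -1.571]
contact_force: [0.0, 0.4, -0.2]
opening: 0.717
```

```bash
python3 -c "
from h import *
st();s=grab('scene','s7'); crop(s,190,60,330,200,4,'s7c');st()"
```

```text
7.45 [ 539.9 -230.4   78.6] [-1.5709e+00  1.0000e-04 -1.5712e+00] [ 0.   0.4 -0.2] 0.717 [-0.41  0.48  1.83  0.    0.83 -0.41]
7.5 [ 539.9 -230.4   78.6] [-1.5709e+00  1.0000e-04 -1.5712e+00] [-0.5 -0.2 -0.5] 0.719 [-0.41  0.48  1.83  0.    0.83 -0.41]
```

View pics/s7c.png

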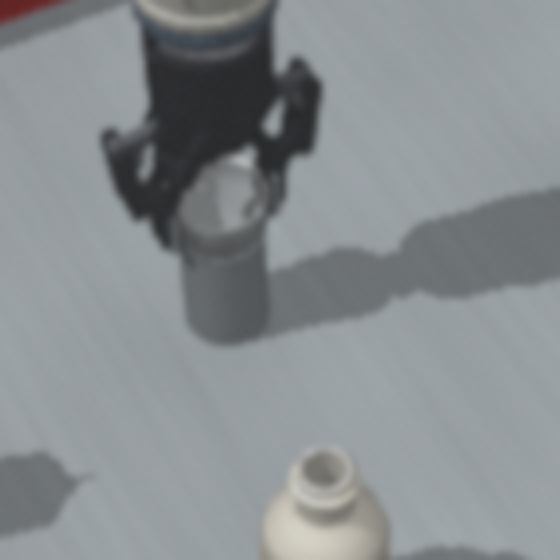

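Emit:
{"name": "send_rows", "arguments": {"series": [[0, 0.001, 0, 0, 0, 0], [0, 0.001, 0, 0, 0, 0], [0, 0.0005, 0, 0, 0, 0], [0, 0, 0, 0, 0, 0]]}}

```text
clock: 7.9
eef_pos: [540.7, -230.8, 77.1]
tcp_rot: [-1.569, -0.001, -1.571]
contact_force: [-1.6, 1.3, 10.2]
opening: 0.718
```

Emit:
{"name": "send_rows", "arguments": {"series": [[0, -0.0005, 0, 0, 0, 0], [0, 0, 0, 0, 0, 0], [0, 0, 0, 0, 0, 0], [0, 0, 0, 0, 0, 0], [0, 0, 0, 0, 0, 0]], "gripper": 1}}

```text
clock: 8.4
eef_pos: [539.9, -230.5, 76.4]
tcp_rot: [-1.571, 0.0, -1.571]
contact_force: [-0.4, 0.5, 0.1]
opening: 0.998
```

```bash
python3 -c "
from h import *
st();s=grab('wrist','w8');circ(s,102,120,540.5,-229,40)"
```

```text
8.4 [ 539.9 -230.5   76.4] [-1.5710e+00  1.0000e-04 -1.5713e+00] [-0.4  0.5  0.1] 0.998 [-0.41  0.48  1.83 -0.    0.83 -0.41]
6203 [ 540.7 -227.7] 32.8 115.0
```

View pics/w8.png

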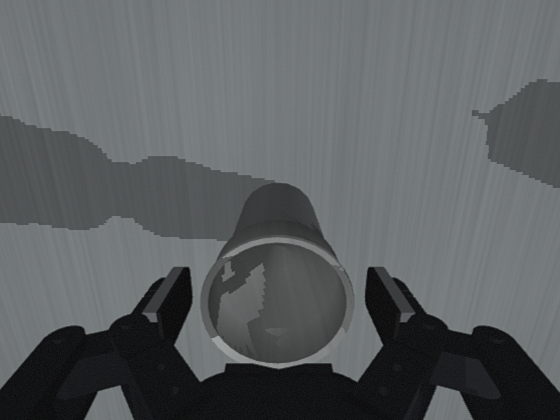

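Emit:
{"name": "send_rows", "arguments": {"series": [[0, -0.01, 0, 0, 0, 0], [0, -0.025, 0, 0, 0, 0], [0, -0.035, 0, 0, 0, 0], [0, -0.04, 0, 0, 0, 0], [0, -0.04, 0, 0, 0, 0], [0, -0.02, 0, 0, 0, 0]]}}

```text
clock: 9.05
eef_pos: [541.2, -231.1, 251.3]
tcp_rot: [-1.566, -0.002, -1.571]
contact_force: [0.4, -0.6, 0.0]
opening: 0.999
```

```bash
python3 -c "
from h import *
st();s=grab('scene','s9'); crop(s,190,60,330,200,4,'s9c');plan([531,228,230],0,12)"
```

```text
9.05 [ 541.2 -231.1  251.3] [-1.566  -0.0021 -1.5713] [ 0.4 -0.6  0. ] 0.999 [-0.41  0.28  1.7  -0.    1.16 -0.41]
[[-0.0383, 0.0018, -0.001, -0.04, -0.0, 0.02], [-0.0383, 0.0018, -0.001, -0.04, -0.0, 0.01], [-0.0383, 0.0018, -0.001, -0.03, -0.0, 0.02], [-0.0383, 0.0019, -0.0009, -0.04, -0.0, 0.01], [-0.0383, 0.0019, -0.001, -0.03, -0.0, 0.02], [-0.0383, 0.0019, -0.0009, -0.04, -0.0, 0.01], [-0.0383, 0.0019, -0.001, -0.03, -0.0, 0.02], [-0.0383, 0.0019, -0.0009, -0.04, -0.01, 0.01]]
[[-0.0383, 0.0019, -0.0009, -0.03, -0.0, 0.02], [-0.0383, 0.0019, -0.001, -0.04, -0.01, 0.01], [-0.0382, 0.0019, -0.0009, -0.03, -0.0, 0.02], [-0.0383, 0.002, -0.001, -0.04, -0.01, 0.01]]
end [531. 228. 230.]
```

View pics/s9c.png

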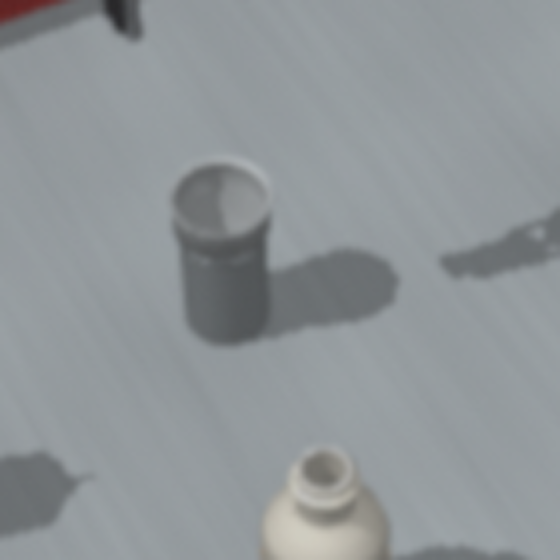

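Funnel stands seated and upright in the drip cup (crop 222,210), released. Now over to the cap.

Emit:
{"name": "send_rows", "arguments": {"series": [[-0.03, 0, -0.001, 0, 0, 0], [-0.045, 0, -0.001, 0, 0, 0], [-0.045, 0, -0.001, 0, 0, 0], [-0.045, 0, -0.001, 0, 0, 0], [-0.045, 0, -0.001, 0, 0, 0], [-0.045, 0, -0.001, 0, 0, 0], [-0.045, 0, -0.001, 0, 0, 0], [-0.045, 0, -0.001, 0, 0, 0]]}}

```text
clock: 9.9
eef_pos: [531.7, 116.2, 247.0]
tcp_rot: [-1.57, 0.0, -1.571]
contact_force: [1.1, -0.3, 0.7]
opening: 1.004
```

Emit:
{"name": "send_rows", "arguments": {"series": [[-0.045, 0.006, -0.001, 0, 0, 0], [-0.04, 0.02, -0.001, 0, 0, 0], [-0.029, 0.02, 0, 0, 0, 0], [0, 0, 0, 0, 0, 0], [0, 0, 0, 0, 0, 0]]}}

```text
clock: 10.4
eef_pos: [529.7, 228.6, 200.3]
tcp_rot: [-1.572, -0.001, -1.57]
contact_force: [-0.1, -0.2, 0.1]
opening: 1.0
```

```bash
python3 -c "
from h import *
st();w=grab('wrist','w10'); circ(w,24,40,531,228,40); st()"
```

```text
10.4 [529.7 228.6 200.3] [-1.5719e+00 -8.0000e-04 -1.5696e+00] [-0.1 -0.2  0.1] 1.0 [ 0.41  0.31  1.77 -0.    1.06  0.4 ]
1499 [532.3 230. ] 23.7 35.1
10.45 [530.2 228.1 200.9] [-1.5709e+00 -4.0000e-04 -1.5708e+00] [-0.2 -1.3 -0.2] 0.998 [ 0.4   0.31  1.77 -0.    1.06  0.4 ]
```

View pics/w10.png

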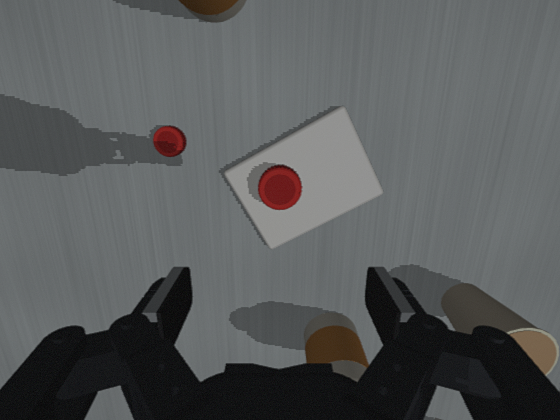

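```bash
python3 -c "
from h import *
w=load('w10')
for u,v in ((258,187),(302,187),(280,166),(280,210)): print(ray_z(w,u,v,32)[:2].round(1))
p=cloud(w); print(p[180:195,272:288,2].mean(), p[160,330],p[200,300]); crop(w,220,130,340,250,5,'w10c')
"
```

```text
[509.1 232. ]
[555.7 232. ]
[532.4 254.3]
[532.5 206.4]
33.79361959234323 [587.07702325 257.53529684  12.79780315] [555.32143578 212.15250931  13.24840868]
```

View pics/w10c.png

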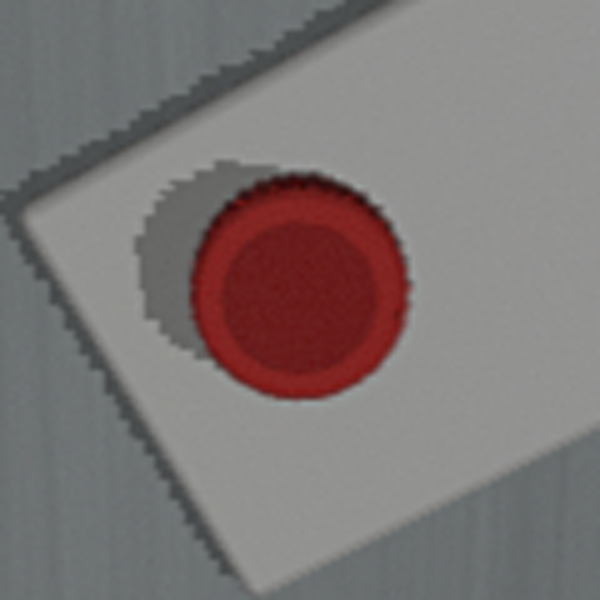

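Emit:
{"name": "send_rows", "arguments": {"series": [[-0.001, 0.015, 0.001, 0, 0, 0], [0, 0.03, 0, 0, 0, 0], [0, 0.035, 0, 0, 0, 0], [0, 0.03, 0, 0, 0, 0], [0, 0.02, 0, 0, 0, 0], [0, 0.01, 0, 0, 0, 0], [0, 0.005, 0, 0, 0, 0], [0, 0, 0, 0, 0, 0]]}}

```text
clock: 11.25
eef_pos: [531.5, 229.1, 55.6]
tcp_rot: [-1.571, 0.0, -1.572]
contact_force: [0.5, 0.1, -0.1]
opening: 0.999
```

```bash
python3 -c "
from h import *
st();w=grab('wrist','w11'); circ(w,28,40,531,228,35); st()"
```

```text
11.25 [531.5 229.1  55.6] [-1.5707  0.     -1.5719] [ 0.5  0.1 -0.1] 0.999 [ 0.4   0.5   1.86 -0.    0.78  0.41]
4209 [531.8 229.7] 23.8 34.8
11.3 [531.8 229.4  56.2] [-1.5698e+00  4.0000e-04 -1.5717e+00] [-0.5 -0.4  0.3] 0.999 [ 0.4   0.5   1.86 -0.    0.78  0.41]
```

View pics/w11.png

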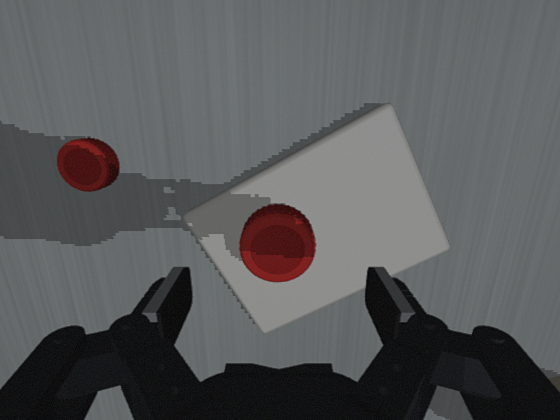

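Emit:
{"name": "send_rows", "arguments": {"series": [[0, 0.015, 0, 0, 0, 0], [0, 0.013, 0, 0, 0, 0], [0, 0.009, 0, 0, 0, 0], [0, 0.005, 0, 0, 0, 0], [0, 0, 0, 0, 0, 0], [0, 0, 0, 0, 0, 0]]}}

```text
clock: 11.9
eef_pos: [531.2, 229.5, 13.5]
tcp_rot: [-1.571, -0.0, -1.571]
contact_force: [-1.0, 0.1, -0.5]
opening: 0.999
```

Emit:
{"name": "send_rows", "arguments": {"series": [[0, 0, 0, 0, 0, 0], [0, 0, 0, 0, 0, 0], [0, 0, 0, 0, 0, 0], [0, 0, 0, 0, 0, 0], [0, 0, 0, 0, 0, 0], [0, 0, 0, 0, 0, 0], [0, 0, 0, 0, 0, 0]], "gripper": 0.4, "squeeze": 60}}

```text
clock: 12.6
eef_pos: [531.5, 229.6, 14.5]
tcp_rot: [-1.57, 0.0, -1.571]
contact_force: [-1.1, -1.3, 7.9]
opening: 0.521
```

```bash
python3 -c "
from h import *
st();w=grab('wrist','w12'); circ(w,26,40,531,228,24); s=grab('scene','s12');crop(s,280,190,420,330,4,'s12c')"
```

```text
12.6 [531.5 229.6  14.5] [-1.5701e+00  3.0000e-04 -1.5712e+00] [-1.1 -1.3  7.9] 0.521 [ 0.41  0.57  1.87 -0.    0.7   0.41]
6959 [531.  230.5] 26.4 40.0
```

View pics/w12.png

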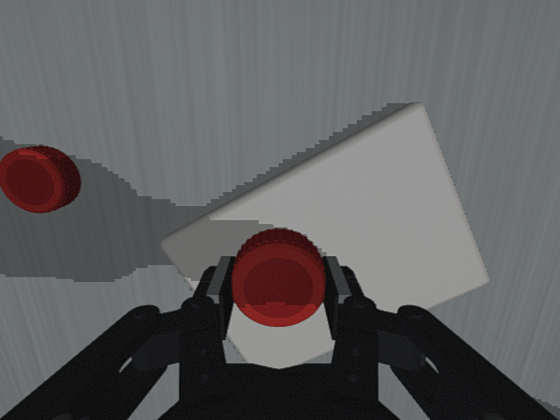

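View pics/s12c.png

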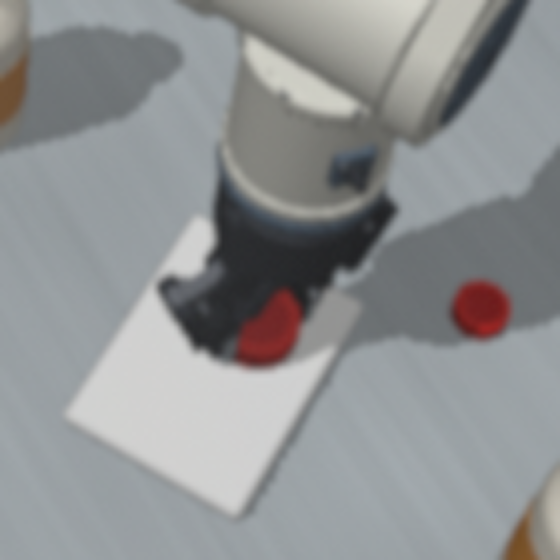

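Emit:
{"name": "send_rows", "arguments": {"series": [[0, -0.01, 0, 0, 0, 0], [0, -0.025, 0, 0, 0, 0], [0, -0.04, 0, 0, 0, 0], [0, -0.045, 0, 0, 0, 0], [0, -0.045, 0, 0, 0, 0], [0, -0.045, 0, 0, 0, 0], [0, -0.03, 0, 0, 0, 0], [0, -0.008, 0, 0, 0, 0]]}}

```text
clock: 13.5
eef_pos: [532.8, 230.1, 266.5]
tcp_rot: [-1.564, 0.003, -1.571]
contact_force: [0.0, 0.5, 0.7]
opening: 0.521
```

```bash
python3 -c "
from h import *
st();plan([601,18,260],0,8)"
```

```text
13.5 [532.8 230.1 266.5] [-1.5644  0.0027 -1.5713] [0.  0.5 0.7] 0.521 [ 0.41  0.25  1.7  -0.    1.19  0.41]
[[0.0265, 0.0008, 0.0085, -0.05, -0.0, -0.02], [0.0265, 0.0008, 0.0085, -0.05, -0.0, -0.02], [0.0265, 0.0008, 0.0085, -0.04, -0.0, -0.02], [0.0265, 0.0008, 0.0086, -0.05, -0.01, -0.02], [0.0265, 0.0008, 0.0085, -0.04, -0.0, -0.02], [0.0265, 0.0008, 0.0086, -0.05, -0.01, -0.02], [0.0266, 0.0008, 0.0085, -0.04, -0.0, -0.02], [0.0265, 0.0008, 0.0086, -0.05, -0.01, -0.02]]
end [601.  18. 260.]
```

Emit:
{"name": "send_rows", "arguments": {"series": [[0.015, 0, 0.005, 0, 0, 0], [0.03, 0, 0.01, 0, 0, 0], [0.035, 0, 0.0115, 0, 0, 0], [0.035, 0, 0.0115, 0, 0, 0], [0.035, 0, 0.0115, 0, 0, 0], [0.03, 0, 0.01, 0, 0, 0], [0.022, 0, 0.007, 0, 0, 0], [0.009, 0, 0.003, 0, 0, 0]]}}

```text
clock: 14.3
eef_pos: [600.1, 15.7, 259.7]
tcp_rot: [-1.574, -0.001, -1.573]
contact_force: [0.5, -0.0, 0.4]
opening: 0.519
```

Emit:
{"name": "send_rows", "arguments": {"series": [[0, 0, 0, 0, 0, 0], [0, 0, 0, 0, 0, 0], [0, 0, 0, 0, 0, 0], [0, 0, 0, 0, 0, 0]]}}

```text
clock: 14.7
eef_pos: [600.3, 19.4, 261.6]
tcp_rot: [-1.571, 0.0, -1.57]
contact_force: [0.5, 0.1, -0.3]
opening: 0.52
```

```bash
python3 -c "
from h import *
st();w=grab('wrist','w13'); circ(w,157,172,600,18,25);st();crop(w,200,160,360,340,3.3,'w13c');s=grab('scene','s13');crop(s,190,90,350,250,3.5,'s13c');t=grab('top','t13');circ(t,157,172,600,18,25);circ(s,157,172,600,18,25);st()"
```

```text
14.7 [600.3  19.4 261.6] [-1.5709e+00  1.0000e-04 -1.5700e+00] [ 0.5  0.1 -0.3] 0.52 [0.03 0.29 1.65 0.   1.2  0.03]
644 [601.1  18.6] 18.6 165.8
14.75 [600.4  19.4 261.6] [-1.5708e+00  1.0000e-04 -1.5700e+00] [ 0.1  0.5 -0.2] 0.52 [0.03 0.29 1.65 0.   1.2  0.03]
1 [593.8  29.6] 0.0 157.1
117 [600.9  20.7] 18.8 167.1
14.85 [600.5  19.1 261.7] [-1.5707e+00  1.0000e-04 -1.5704e+00] [-0.1  0.2 -1. ] 0.519 [0.03 0.29 1.65 0.   1.2  0.03]
```

View pics/w13c.png

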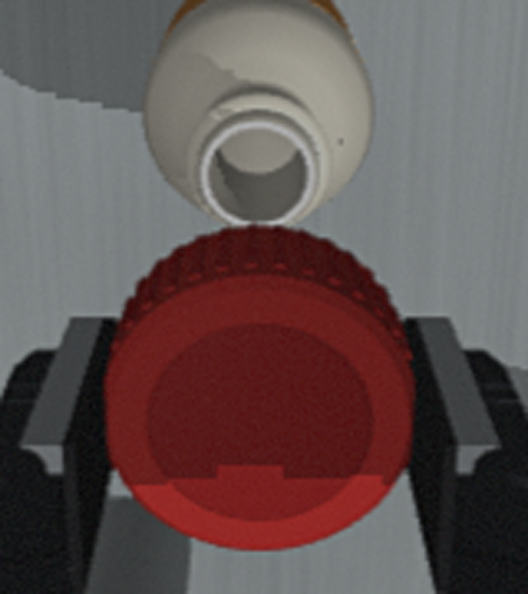

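View pics/s13c.png

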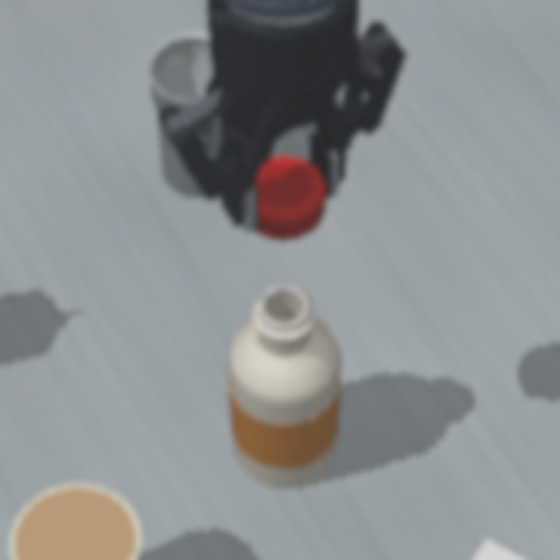

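```bash
python3 -c "
from h import *
w=load('w13'); f=lambda x,y:(200+x/3.3-.35,160+y/3.3-.35)
print('mouth',[ray_z(w,*f(*q),164)[:2].round(1) for q in ((198,172),(318,172),(258,119),(258,226))])
for z in (278,280,282): print('cap',[ray_z(w,*f(*q),z)[:2].round(1) for q in ((106,400),(413,400),(259,274),(259,551))])
p=cloud(w).reshape(-1,3); k=p[(p[:,2]>270)&(p[:,2]<285)&(abs(p[:,0]-601)<20)&(abs(p[:,1]-19)<25)]; print(np.percentile(k[:,2],[5,50,95]))
k=k[k[:,2]>np.median(k[:,2])-2.5]; print(k.min(0),k.max(0))
"
```

```text
mouth [array([585.7,  19.2]), array([616.2,  19.2]), array([600.9,  33.2]), array([600.9,   4.4])]
cap [array([578.9,  22.8]), array([623.3,  22.8]), array([601. ,  42.7]), array([601. ,  -3.5])]
cap [array([579.3,  24.1]), array([622.9,  24. ]), array([601. ,  43.6]), array([601. ,  -1.9])]
cap [array([579.6,  25.3]), array([622.6,  25.2]), array([601. ,  44.5]), array([ 6.01e+02, -2.00e-01])]
[274.69899872 279.06091446 280.16015475]
[581.00953422  -3.90209526 276.58596265] [620.98344327  42.59340247 281.40409369]
```

Emit:
{"name": "send_rows", "arguments": {"series": [[0.001, 0.015, 0.0, 0, 0, 0], [0, 0.025, 0, 0, 0, 0], [0, 0.025, 0, 0, 0, 0], [0, 0.012, 0, 0, 0, 0], [0, 0.006, 0, 0, 0, 0], [0, 0, 0, 0, 0, 0], [0, 0, 0, 0, 0, 0]]}}

```text
clock: 15.55
eef_pos: [601.2, 17.5, 179.3]
tcp_rot: [-1.57, 0.0, -1.571]
contact_force: [-0.3, -0.7, -0.2]
opening: 0.517
```

```bash
python3 -c "
from h import *
st();s=grab('scene','s14');crop(s,220,110,340,230,5,'s14c');st()"
```

```text
15.55 [601.2  17.5 179.3] [-1.5697  0.     -1.5712] [-0.3 -0.7 -0.2] 0.517 [ 0.03  0.37  1.73 -0.    1.04  0.03]
15.6 [601.3  17.5 179.6] [-1.5691  0.     -1.5712] [-0.4 -0.2 -0.3] 0.519 [ 0.03  0.37  1.73 -0.    1.04  0.03]
```

View pics/s14c.png

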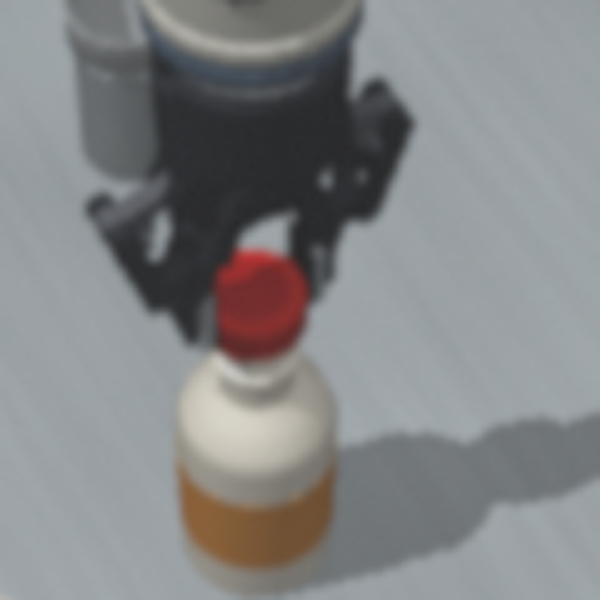

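Emit:
{"name": "send_rows", "arguments": {"series": [[-0.0006, 0.006, -0.0008, 0, 0, 0], [0, 0.005, 0, 0, 0, 0], [0, 0.003, 0, 0, 0, 0], [0, 0.002, 0, 0, 0, 0], [0, 0, 0, 0, 0, 0], [0, 0, 0, 0, 0, 0]]}}

```text
clock: 16.2
eef_pos: [599.9, 18.1, 162.6]
tcp_rot: [-1.571, -0.0, -1.571]
contact_force: [-0.3, -0.5, 0.4]
opening: 0.523
```

Emit:
{"name": "send_rows", "arguments": {"series": [[0, 0.002, 0.0003, 0, 0, 0], [0, 0.001, 0, 0, 0, 0], [0, 0.001, 0, 0, 0, 0], [0, 0, 0, 0, 0, 0], [0, 0, 0, 0, 0, 0]]}}

```text
clock: 16.7
eef_pos: [600.1, 18.1, 158.7]
tcp_rot: [-1.571, 0.0, -1.571]
contact_force: [-1.4, 0.8, 0.9]
opening: 0.52
```

```bash
python3 -c "
from h import *
st();s=grab('scene','s15');crop(s,220,110,340,230,5,'s15c');w=grab('wrist','w15');st()"
```

```text
16.7 [600.1  18.1 158.7] [-1.5708e+00  1.0000e-04 -1.5713e+00] [-1.4  0.8  0.9] 0.52 [0.03 0.39 1.75 0.   1.   0.03]
16.8 [600.1  18.1 158.7] [-1.5707e+00  1.0000e-04 -1.5713e+00] [-1.3  0.2  1.2] 0.518 [0.03 0.39 1.75 0.   1.   0.03]
```

View pics/s15c.png

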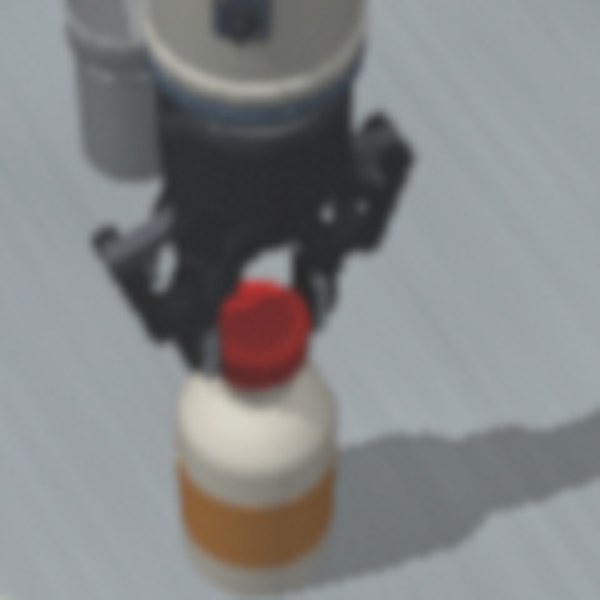

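View pics/w15.png

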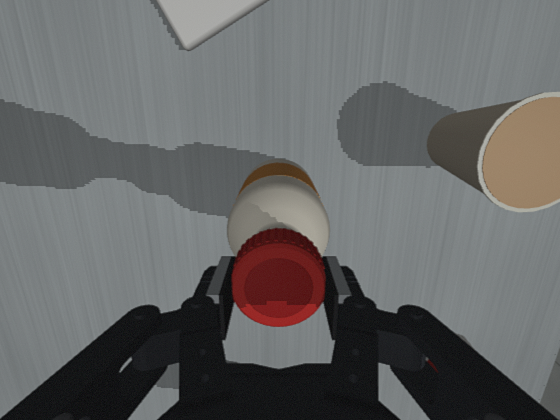

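Emit:
{"name": "send_rows", "arguments": {"series": [[0, 0.001, 0.0003, 0, 0, 0], [0, 0.0005, 0, 0, 0, 0], [0, 0.0005, 0, 0, 0, 0], [0, 0, 0, 0, 0, 0]], "squeeze": 90}}

```text
clock: 17.2
eef_pos: [600.7, 18.1, 157.2]
tcp_rot: [-1.57, 0.0, -1.571]
contact_force: [-1.8, 0.8, 5.7]
opening: 0.51
```

Emit:
{"name": "send_rows", "arguments": {"series": [[0, 0.0005, -0.0002, 0, 0, 0], [0, 0.0005, 0, 0, 0, 0], [0, 0.0005, 0, 0, 0, 0], [0, 0, 0, 0, 0, 0]]}}

```text
clock: 17.6
eef_pos: [600.1, 18.1, 154.8]
tcp_rot: [-1.571, 0.0, -1.571]
contact_force: [0.1, 1.1, 0.3]
opening: 0.513
```

Emit:
{"name": "send_rows", "arguments": {"series": [[0, 0.001, 0, 0, 0, 0], [0, 0.001, 0, 0, 0, 0], [0, 0.001, 0, 0, 0, 0], [0, 0, 0, 0, 0, 0]]}}

```text
clock: 18.0
eef_pos: [600.0, 18.0, 151.7]
tcp_rot: [-1.571, -0.0, -1.571]
contact_force: [-0.6, 0.8, -1.2]
opening: 0.505
```

```bash
python3 -c "
from h import *
st();s=grab('scene','s16');crop(s,220,110,340,230,5,'s16c');w=grab('wrist','w16');st()"
```

```text
18.0 [600.   18.  151.7] [-1.5713e+00 -1.0000e-04 -1.5713e+00] [-0.6  0.8 -1.2] 0.505 [ 0.03  0.4   1.76 -0.    0.98  0.03]
18.1 [600.   18.  151.9] [-1.5712 -0.     -1.5713] [-0.4  1.3 -1.4] 0.509 [ 0.03  0.4   1.76 -0.    0.98  0.03]
```

View pics/s16c.png

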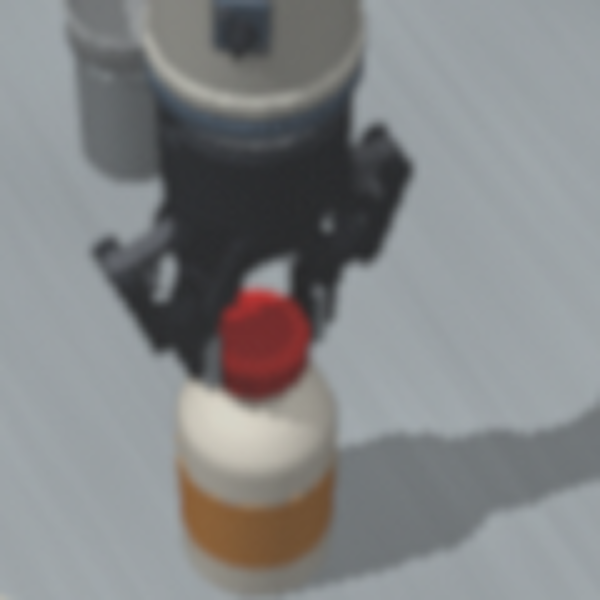

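View pics/w16.png

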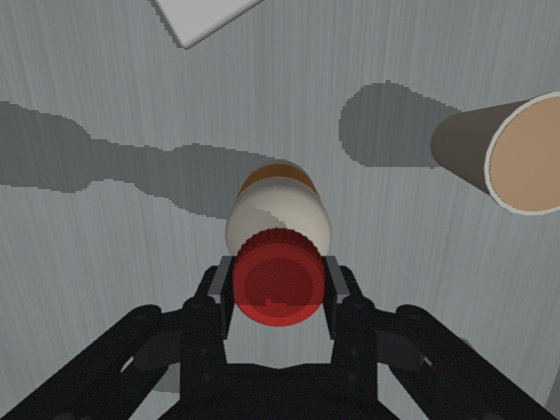

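Emit:
{"name": "send_rows", "arguments": {"series": [[0, 0.001, 0, 0, 0, 0], [0, 0.001, 0, 0, 0, 0], [0, 0.0005, 0, 0, 0, 0], [0, 0, 0, 0, 0, 0]]}}

```text
clock: 18.5
eef_pos: [600.5, 18.0, 149.9]
tcp_rot: [-1.57, -0.0, -1.571]
contact_force: [0.4, 0.2, 2.2]
opening: 0.509
```

Emit:
{"name": "send_rows", "arguments": {"series": [[0, 0.001, 0, 0, 0, 0], [0, 0.0005, 0, 0, 0, 0], [0, 0, 0, 0, 0, 0], [0, 0, 0, 0, 0, 0]]}}

```text
clock: 18.9
eef_pos: [600.9, 18.0, 149.8]
tcp_rot: [-1.569, -0.0, -1.571]
contact_force: [-3.6, 0.3, 13.9]
opening: 0.504
```

Emit:
{"name": "send_rows", "arguments": {"series": [[0, 0.0005, -0.0003, 0, 0, 0], [0, 0.0005, 0, 0, 0, 0], [0, 0.0005, 0, 0, 0, 0], [0, 0, 0, 0, 0, 0], [0, 0, 0, 0, 0, 0]]}}

```text
clock: 19.4
eef_pos: [601.4, 18.0, 149.8]
tcp_rot: [-1.567, -0.0, -1.571]
contact_force: [-5.4, -1.4, 25.1]
opening: 0.508
```

```bash
python3 -c "
from h import *
st();s=grab('scene','s17');crop(s,200,90,340,230,4,'s17c');w=grab('wrist','w17');t=grab('top','t17');st()"
```

```text
19.4 [601.4  18.  149.8] [-1.5670e+00 -1.0000e-04 -1.5712e+00] [-5.4 -1.4 25.1] 0.508 [ 0.03  0.4   1.76 -0.    0.98  0.03]
19.55 [601.4  18.  149.8] [-1.567  -0.     -1.5713] [-5.  -0.2 25.2] 0.51 [ 0.03  0.4   1.76 -0.    0.98  0.03]
```

View pics/s17c.png

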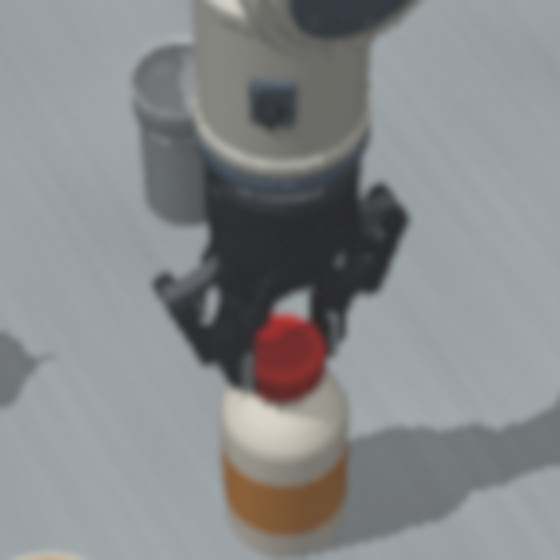

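View pics/w17.png

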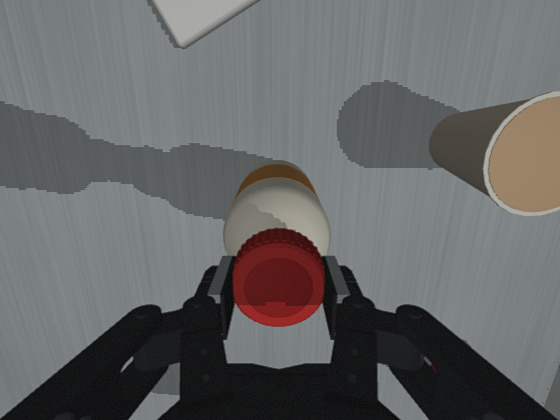

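View pics/t17.png

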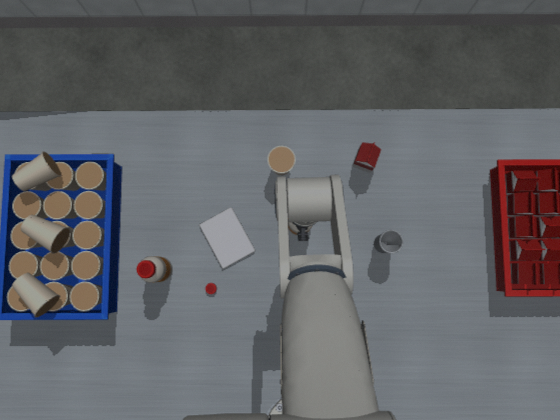

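```bash
python3 -c "
from h import *
w=load('w17'); p=cloud(w).reshape(-1,3); k=p[(p[:,2]>150)&(p[:,2]<180)&(abs(p[:,0]-601)<18)&(abs(p[:,1]-19)<22)]; print(len(k),np.percentile(k[:,2],[50,80,95]))
A=np.c_[k[:,:2]-[601,19],np.ones(len(k))]; m=k[:,2]>np.median(k[:,2])-2; print(np.linalg.lstsq(A[m],k[m,2],rcond=None)[0])
w=load('w15'); p=cloud(w).reshape(-1,3); k=p[(p[:,2]>165)&(p[:,2]<190)&(abs(p[:,0]-601)<18)&(abs(p[:,1]-19)<22)]; print(len(k),np.percentile(k[:,2],[50,80,95]))
"
```

```text
6301 [167.15446271 167.75672005 168.25557077]
[ 6.26997230e-03 -7.05577105e-03  1.67264182e+02]
6050 [176.22568801 176.78093902 177.27072558]
```

Emit:
{"name": "send_rows", "arguments": {"series": [[0, 0, -0.0005, 0, 0, 0], [0, 0.0003, 0, 0, 0, 0], [0, 0, 0, 0, 0, 0], [0, 0, 0, 0, 0, 0], [0, 0, 0, 0, 0, 0]]}}

```text
clock: 20.05
eef_pos: [601.2, 18.0, 149.7]
tcp_rot: [-1.566, 0.0, -1.571]
contact_force: [-5.3, -1.0, 25.4]
opening: 0.507
```

```bash
python3 -c "
from h import *
st(); print(r.sign_off()); st()"
```

```text
20.05 [601.2  18.  149.7] [-1.5665  0.     -1.5713] [-5.3 -1.  25.4] 0.507 [ 0.03  0.4   1.76 -0.    0.97  0.03]
the job is handed in; nothing more can be done
None
the job is handed in; nothing more can be done
```

The funnel is out of the bottle and standing spout down in the drip cup, released. The larger red cap is snapped fully home on the bottle, with the arm still gripping it and pressing down. I handed the job in at 20 s.

- **Funnel:** after release its rim measured about 114–115 mm high, against 114 mm expected when seated, and it looked upright in the scene picture.
- **Cap:** it took about 6 N at the bead in the readings between steps, then the force dropped to about zero and the cap ran down to a hard stop. Its top measured 167.2 mm high and level, against 167 mm expected when home.
- **Final push:** it was steady at about 25 N downward at a 90 N grip. A sideways force of about 5 N remained, and one small correction did not reduce it.
- **Rest of the scene:** the bottle stands upright. The capped bottle, sealed cup and carton looked unmoved in the last top picture.
- **Disagreement between cameras:** the top and scene cameras differed by 4–5 mm in y, up to about 9 mm for the funnel. I used the wrist camera for the final alignments.

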